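Roll the rolling pin to the middle of the board

TASK

The rolling pin lies near one end of the chopping board: with the fingertips on its top only, roll it (do not slide, pinch or lift it) along the board to the middle of the board's length, and leave it lying there at rest, straight across the board. Do not disturb the pastry cutter on the board or the things standing round it.

Things in the scene. Friction and masses are not known exactly. Their poses are not given: they have to be found in the camera images.
- rolling_pin: wooden rolling pin, about 0.28 kg, 260 mm long: a cylinder 52 mm thick and 170 mm long with a 45 mm thin handle at each end. Origin on its axis at mid-length, 48 mm above the worktop (its top: 74). x runs along the pin, across the board; y, z turn as it rolls. 10 mm of travel turns it 0.385 rad; what moves with its top without slip goes twice as far. Let go at 0.1 m/s it coasts about 1 cm
- board: wooden chopping board, 230 x 320 x 22 mm, standing on non-slip feet (it does not move); origin at the centre of its underside on the worktop, x along the short side (230), y along the long side (320), z up. The pin lies across it near its +y or its -y end and has to go to y = 0
- pastry_cutter: plain round steel ring, 58 mm in diameter and 36 mm high, standing loose near the other end of the board; origin at the centre of its underside
- mug: cream mug, 83 mm across and 94 mm high, with a handle, standing on the worktop to the left of the board; origin at the centre of its underside
- onion: red onion, about 82 mm across, on the worktop to the right of the board; origin at its underside
- tin: food tin, 75 mm in diameter and 110 mm high, standing on the worktop to the right of the board; origin at the centre of its underside
Things that resemble listed ones, but are neither listed nor needed, are in the scene too. Several things have the shape of the pastry_cutter; the one meant has the colours described above.

How it is judged:
On the way:
1. the pin rolls: it has made a quarter turn after 25 to 60 mm of travel (angle between rolling_pin's own z axis and vertical between 1.25 and 1.9 rad and distance of rolling_pin from where it was at the start of the episode between 0.025 and 0.06 m).
At the end, for the whole second after the job is handed in: the pin lies on the board at rest (under 10 mm/s), its centre within 20 mm of the middle of the board's length and within 35 mm of the middle of its width, straight across the board within 0.2 rad; the cutter still stands (y of rolling_pin in the frame of board between -0.02 and 0.02 m and x of rolling_pin in the frame of board between -0.035 and 0.035 m and height (world z) of rolling_pin between 0.044 and 0.052 m and angle between the x axis of rolling_pin and the x axis of board, either way round below 0.2 rad and linear speed of rolling_pin below 0.01 m/s and angle between pastry_cutter's own z axis and vertical below 0.1 rad); the robot touches nothing.
It fails at once if the pin is lifted (more than 10 mm above the board) (height (world z) of rolling_pin above 0.058 m).
It fails at once if the pin is touched below its upper half (the fingers may only push its top) (contact force between the fingers and rolling_pin above 0.5 N and height (world z) of the grasp point below 0.07 m).
It fails at once if the pin falls off the board (height (world z) of rolling_pin below 0.04 m).
It fails at once if the pastry cutter is disturbed (more than 10 mm) (distance of pastry_cutter from where it was at the start of the episode above 0.01 m).
It fails at once if the mug, onion or tin is disturbed (more than 15 mm) (distance of any of mug, onion, tin from where it was at the start of the episode above 0.015 m).
It also fails if it takes over 54 s, if anything falls off the work surface, if the arm or the gripper's body presses on something with over 40 N, if the wrist force passes 120 N, or if a joint passes its speed limit or range.

ROBOT

A 6-joint arm with a two-finger parallel gripper is mounted at the origin on a cart in front of the work surface, level with it; the furniture and walls round the work are solid. World frame = base frame: x ahead of the robot, y to its left, z up, the work surface at z = 0. Lengths are in m, angles in rad, forces in N, time in s.
With the tool pointing down it reaches from about 0.3 to 0.775 m from the base axis. Payload 14.6 kg.
Tool frame: the origin (TCP) lies at the very end of the fingers, on their centre line; the grasp point (between the pads) lies 19 mm behind it; z points along the fingers, y is the direction in which the jaws open and shut (so a half turn about z gives the same grasp; the last joint's range is limited). The gripper opens to 94 mm and grips with 3 to 60 N. Pads are 16 mm wide; open, the fingers measure 119 mm over their backs; the gripper's body (75 mm by 177 mm) begins 78 mm behind the grasp point.
Start: joints at [1.241, 0.3, 1.521, -0, 1.321, -0.067], TCP at [0.143, 0.531, 0.205] pointing down, gripper open.
Joint ranges: [-3.03, 3.03], [-0.79, 2.21], [0.23, 2.52], [-1.04, 4.18], [0, 3.07], [-2.55, 2.55]. Speed limits (rad/s): [2.22, 2.22, 2.57, 3.14, 3.14, 3.14].

INTERFACE

Orientations are given as [roll, pitch, yaw] about the fixed x, y, z axes, in that order (R = Rz(yaw) Ry(pitch) Rx(roll)).
In Python, from bench import observe, snapshot, get_calibration, sign_off gives the robot as it stands. The module is installed in compiled form; this text tells all that it offers.
- The arm moves only by the tool apply_moves, never from a script. Its argument "series" is a list of rows, each a list of 7 numbers: the shift along the tool's x, y, z in m, then the turn, a rotation vector about the tool's x, y, z in degrees, then the closure in counts, from 0 (fully open) to 255 (shut). In form: [[dx, dy, dz, rx, ry, rz, claw], ...]. A call has 1 to 20 rows; each row is the pose to reach, as a shift and turn from the pose measured when the call began, along the tool's axes at that moment; what a row does not reach only later rows make up. A row lasts 1/12 s, in which the tool goes at most 41.7 mm and 7.16 degrees, less where a joint would pass 70% of its speed; a pose out of reach is approached as far as the arm can. A call with a gripper value outside its range is refused whole. The fingers move at their own pace and stop on an object; the grip force is fixed at half the most. Time passes only in rows, so rows that repeat a pose let the fingers close. It gives the time, the measured TCP pose, the force and the opening at its end, in the units of the state.
- observe(): the state, without advancing time (a new reading comes with each control period).
- snapshot(name): name is "side" or "top" or "wrist"; returns (picture, depth): 384x512x3 uint8, red, green, blue; 384x512 float32, m along the optical axis (not along the pixel's ray), 0 where there is no reading.
- get_calibration(name): a dict with "fx", "fy", "cx", "cy" (pixels), "R" (3x3) and "t" (3): a world point X has camera coordinates R X + t. Camera axes: x right, y down, z forward; pixel columns grow to the right and rows downward; lengths in m; the calibration is good to about 2 mm. A picture is of the moment at which its call begins: read the wrist's pose just before it. get_calibration takes no time and is no camera call; for the wrist camera it gives the pose at the moment of the call.
- sign_off(): hands the job in, once; it reports no verdict.
The state is a dict: "clock": time; "joint_pos": joint angles; "joint_velocities": joint speeds; "joint_efforts": joint torques, N m; "tool_pos": TCP position; "tool_rot": TCP orientation; "contact_force": force on the tool from outside, world axes, zero at the start; "torque": the same for the moment, N m; "width": finger opening in m.
Only numpy, scipy, OpenCV 4.12 (cv2) and the standard library are available. Lean on these libraries where they do the work, as an engineer would, in place of code of your own. Each camera call takes 0.05 s, during which the arm holds its last target.

## Working session

There is one attempt and no reset: what is moved stays moved. The work goes in short steps, Python scripts to look and compute and a tool call to move; the robot and the scene stay as the last step left them, time stands still between calls to the robot, and variables do not carry over. Pictures are saved under pics/ and viewed, and the job is handed in when it is done.

Besides the shell and the picture viewer there is one more tool, called after "Request:" by a JSON object that holds its "op" and its "data", one argument or row to a line. apply_moves: Moves the arm, as the interface text tells. Its arguments: {"type":"object","properties":{"series":{"type":"array"}},"required":["series"]}

```bash
mkdir -p pics; python3 - <<'E'
from bench import *
import cv2,numpy as np
for n in ["top","side"]:
    p,d=snapshot(n); cv2.imwrite(f"pics/{n}0.png",cv2.cvtColor(p,cv2.COLOR_RGB2BGR)); np.savez(f"{n}0.npz",p=p,d=d,**get_calibration(n))
s=observe(); print(s)
c=get_calibration("top"); print(c)
E
```

```text
{'clock': 0.1, 'joint_pos': array([ 1.24140228e+00,  3.00362605e-01,  1.52147635e+00,  2.71903290e-05,
        1.32071754e+00, -6.66338766e-02]), 'joint_velocities': array([-0.00217486, -0.00136161, -0.00192353, -0.00169372, -0.00020161,
       -0.00058171]), 'joint_efforts': array([ 3.76363823e-03, -5.32637179e+01, -3.53291559e+01,  7.10628228e-02,
        2.34658172e-02, -5.48757200e-06]), 'tool_pos': array([0.14280291, 0.53090826, 0.20499015]), 'tool_rot': array([-3.14063271e+00, -9.04562127e-05,  2.87882570e+00]), 'contact_force': array([-0.00295767, -0.02514829, -1.14598998]), 'torque': array([-0.01253556, -0.02638845,  0.00708588]), 'width': 0.09416215635015386}
{'fx': 446.5892824825012, 'fy': 446.5892824825012, 'cx': 249.53111552290352, 'cy': 196.3378957239659, 'R': array([[ 0.02284872, -0.99971296,  0.00720659],
       [-0.98992159, -0.02363149, -0.1396309 ],
       [ 0.13976113, -0.00394357, -0.9901774 ]]), 't': array([-0.00880081,  0.42901381,  1.61436054])}
```

View pics/top0.png

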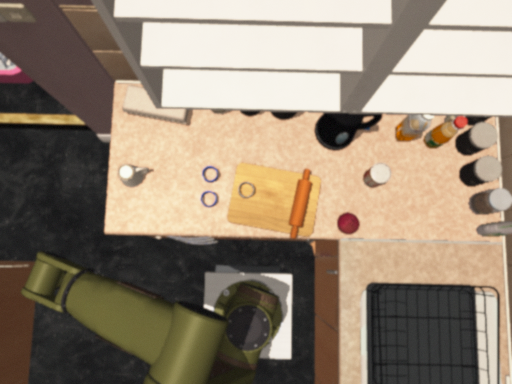

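View pics/side0.png

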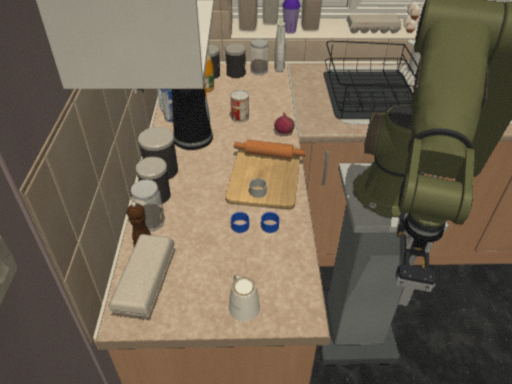

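The top view shows the board at about (275,200), with the orange pin near its right end at (301,203). The steel ring is on the board at (247,190). Two blue rings stand off the board at (210,174) and (209,199), so they are not the cutter. The onion is at (348,223), the tin at (376,176) and the mug at (130,175).

```bash
cat > h.py <<'E'
import numpy as np,cv2
def load(n):
    z=np.load(n); return z
def world(z):
    d=z['d'];v,u=np.mgrid[:384,:512]
    P=np.stack([(u-z['cx'])/z['fx']*d,(v-z['cy'])/z['fy']*d,d],-1)
    W=(P-z['t'])@z['R']; W[d==0]=np.nan
    return W
E
python3 - <<'E'
from h import *
for n in ["top0","side0"]:
    z=load(n+".npz");W=world(z);p=z['p'];hsv=cv2.cvtColor(p,cv2.COLOR_RGB2HSV)
    reg=(W[...,0]>.2)&(W[...,0]<.8)&(abs(W[...,1])<.35)
    pin=reg&(hsv[...,0]<14)&(hsv[...,1]>150)&(hsv[...,2]>110)&(W[...,2]>.03)
    nl,lab,st,ce=cv2.connectedComponentsWithStats(pin.astype(np.uint8))
    for i in range(1,nl):
        if st[i,4]>60:
            w=W[lab==i]; m=w.mean(0); u,s,vt=np.linalg.svd(w[:,:2]-m[:2],full_matrices=False)
            t=(w[:,:2]-m[:2])@vt[0]
            print(n,'blob',ce[i],st[i,4],m,w[:,2].max(),'dir',vt[0],t.min(),t.max(), 'mid',m[:2]+vt[0]*(t.min()+t.max())/2)
    bd=reg&(abs(W[...,2]-.022)<.007)&(hsv[...,0]>=10)&(hsv[...,0]<26)&(hsv[...,1]>90)
    bd=cv2.morphologyEx(bd.astype(np.uint8),cv2.MORPH_OPEN,np.ones((3,3)))
    nl,lab,st,ce=cv2.connectedComponentsWithStats(bd)
    i=1+st[1:,4].argmax(); w=W[lab==i]
    print('board',st[i],w[:,2].mean(),cv2.minAreaRect(w[:,:2].astype(np.float32)))
    print(cv2.boxPoints(cv2.minAreaRect(w[:,:2].astype(np.float32))))
z=load("top0.npz");W=world(z)
for n,(u,v) in dict(ring=(247,190),onion=(348,223),tin=(376,172),mug=(130,175)).items():
    w=W[v-14:v+15,u-14:u+15].reshape(-1,3); w=w[w[:,2]>(.04 if n=='ring' else .03)]; print(n,len(w),np.nanmedian(w,0),np.nanmax(w,0),np.nanmin(w,0))
a=cv2.cvtColor(z['p'],cv2.COLOR_RGB2BGR)[150:250,190:400]; cv2.imwrite("pics/crop0.png",cv2.resize(a,None,fx=3.8,fy=3.8,interpolation=cv2.INTER_CUBIC))
E
```

```text
top0 blob [299.82058047 203.64248021] 758 [ 0.40202666 -0.17997472  0.06697192] 0.08402720653254968 dir [-0.97957433  0.2010824 ] -0.13112704846422377 0.1254466666243566 mid [ 0.40480884 -0.18054583]
board [ 227  163   74   69 3091] 0.021202172601569435 ((0.42948415875434875, -0.05010443925857544), (0.24027930200099945, 0.23022763431072235), 80.8367691040039)
[[ 0.2967074  -0.15037934]
 [ 0.523997   -0.18704255]
 [ 0.5622609   0.05017047]
 [ 0.3349713   0.08683367]]
side0 blob [269.64451827 148.1013289 ] 602 [ 0.4043209  -0.1658258   0.06257558] 0.07683587491306937 dir [-0.98018221  0.19809806] -0.12849666721738937 0.12364414577388903 mid [ 0.40669908 -0.16630643]
board [ 226  150   74   57 2795] 0.019630172385374806 ((0.4273962378501892, -0.0629895031452179), (0.2783474326133728, 0.2295856773853302), 80.98697662353516)
[[ 0.29221797 -0.1824615 ]
 [ 0.51896894 -0.21842813]
 [ 0.5625745   0.05648249]
 [ 0.33582354  0.09244913]]
ring 57 [0.45304636 0.01773211 0.05367821] [0.47879762 0.04388805 0.06773853] [ 0.42318537 -0.01081301  0.04070108]
onion 383 [ 0.33645168 -0.35395325  0.05453971] [ 0.37899347 -0.31871954  0.08428501] [ 0.29836566 -0.39751243  0.03240653]
tin 475 [ 0.50916319 -0.45169543  0.10591149] [ 0.5496319  -0.4212988   0.11706462] [ 0.47617521 -0.49522132  0.03088791]
mug 414 [0.49355023 0.43579424 0.08872192] [0.53064284 0.47601385 0.10354878] [0.45895731 0.38658556 0.03063504]
```

View pics/crop0.png

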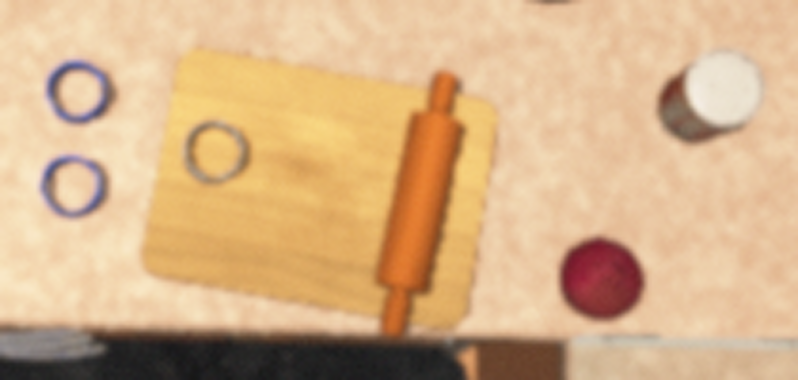

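```bash
cat >> h.py <<'E'
from scipy.optimize import least_squares
def rays(z,u,v,h):
    c=np.stack([(u-z['cx'])/z['fx'],(v-z['cy'])/z['fy'],np.ones_like(u,float)],-1)@z['R']
    o=-z['R'].T@z['t']; return o+c*((h-o[2])/c[...,2])[...,None]
def pinfit(n):
    z=load(n);W=world(z);hsv=cv2.cvtColor(z['p'],cv2.COLOR_RGB2HSV)
    m=(hsv[...,0]<14)&(hsv[...,1]>150)&(hsv[...,2]>90)&(W[...,2]>.03)&(W[...,2]<.09)&(W[...,0]>.2)&(W[...,0]<.65)&(abs(W[...,1])<.3)
    nl,lab,st,ce=cv2.connectedComponentsWithStats(m.astype(np.uint8));i=1+st[1:,4].argmax()
    w=W[lab==i]; v,u=np.nonzero(lab==i)
    c=w.mean(0);d=np.linalg.svd(w[:,:2]-c[:2],full_matrices=False)[2][0];d*=np.sign(d[0])
    t=(w[:,:2]-c[:2])@d; mid=c[:2]+d*(t.min()+t.max())/2
    k=abs(t-(t.min()+t.max())/2)<.075; q=w[k]
    f=lambda p:np.hypot((q[:,:2]-mid)@[-np.sin(p[1]),np.cos(p[1])]-p[0],q[:,2]-p[2])-.026
    r=least_squares(f,[0,np.arctan2(d[1],d[0]),.048],loss='soft_l1',f_scale=.002)
    p=r.x; return mid+p[0]*np.array([-np.sin(p[1]),np.cos(p[1])]),p[1],p[2],np.ptp(t),abs(r.fun).mean()
def board(n):
    z=load(n);W=world(z);hsv=cv2.cvtColor(z['p'],cv2.COLOR_RGB2HSV)
    m=(hsv[...,0]>=10)&(hsv[...,0]<26)&(hsv[...,1]>90)&(abs(W[...,2]-.022)<.009)&(W[...,0]>.2)&(W[...,0]<.65)&(abs(W[...,1])<.3)
    m=cv2.morphologyEx(m.astype(np.uint8),cv2.MORPH_OPEN,np.ones((3,3)))
    nl,lab,st,ce=cv2.connectedComponentsWithStats(m)
    P=np.concatenate([rays(z,*np.nonzero(lab==i)[::-1],.022)[:,:2] for i in range(1,nl) if st[i,4]>40])
    return cv2.minAreaRect(P.astype(np.float32))
E
python3 -c "
from h import *
for n in ['top0.npz','side0.npz']: print(n,pinfit(n),board(n))"
```

```text
top0.npz (array([ 0.40469302, -0.18111654]), np.float64(-0.20022559067716664), np.float64(0.04780571675519829), np.float64(0.2565737150885804), np.float64(0.0023580240810142953)) ((0.42290031909942627, -0.08922958374023438), (0.3194080591201782, 0.2298894226551056), 81.0169448852539)
side0.npz (array([ 0.40406509, -0.17925285]), np.float64(-0.2003389274168056), np.float64(0.046393481507389416), np.float64(0.25213805975735903), np.float64(0.002435054157791543)) ((0.4278513789176941, -0.057563915848731995), (0.2775903642177582, 0.22892901301383972), 80.9495849609375)
```

```bash
cat >> h.py <<'E'
from scipy.spatial.transform import Rotation as Rn
def rel(s,target,yaw_y):
    """shift mm in tool axes, rotvec deg; yaw_y: world angle of tool y"""
    R0=Rn.from_euler('xyz',s['tool_rot']); yaw=yaw_y+np.pi/2
    R1=Rn.from_euler('xyz',[np.pi,0,yaw])
    return np.round(R0.inv().apply(np.array(target)-s['tool_pos'])*1000,1),np.round((R0.inv()*R1).as_rotvec(degrees=True),2)
E
python3 -c "
from h import *
from bench import *
s=observe()
for t,a in [((.42,.25,.2),.6),((.41,-.05,.18),.2),((.4013,-.1957,.14),-.2)]: print(rel(s,t,a))"
```

```text
(array([-340.6, -199.3,    5.2]), array([-5.000e-02,  1.000e-02,  4.057e+01]))
(array([-408.9, -491.5,   25.4]), array([-5.000e-02,  3.000e-02,  6.349e+01]))
(array([-438.4, -634.5,   65.6]), array([-5.00e-02,  4.00e-02,  8.64e+01]))
```

Request:
{"op": "apply_moves", "data": {
  "series": [
    [-0.034, -0.02, 0, 0, 0, 4, 40],
    [-0.068, -0.04, 0, 0, 0, 8, 90],
    [-0.102, -0.06, 0, 0, 0, 12, 90],
    [-0.136, -0.08, 0, 0, 0, 16, 90],
    [-0.17, -0.1, 0, 0, 0, 20, 90],
    [-0.204, -0.12, 0, 0, 0, 24, 90],
    [-0.238, -0.14, 0, 0, 0, 28, 90],
    [-0.272, -0.16, 0, 0, 0, 32, 90],
    [-0.306, -0.18, 0, 0, 0, 36, 90],
    [-0.34, -0.2, 0, 0, 0, 40, 90],
    [-0.35, -0.236, 0.005, 0, 0, 43, 90],
    [-0.359, -0.272, 0.008, 0, 0, 46, 90],
    [-0.368, -0.308, 0.01, 0, 0, 49, 90],
    [-0.376, -0.345, 0.013, 0, 0, 52, 90],
    [-0.385, -0.382, 0.016, 0, 0, 55, 90],
    [-0.393, -0.418, 0.019, 0, 0, 58, 90],
    [-0.401, -0.455, 0.022, 0, 0, 61, 90],
    [-0.409, -0.49, 0.025, 0, 0, 64, 90],
    [-0.412, -0.505, 0.027, 0, 0, 67, 90],
    [-0.415, -0.515, 0.03, 0, 0, 70, 90]
  ]
}}

```text
clock: 1.77
tool_pos: [0.4093, -0.0763, 0.1753]
tool_rot: [-3.141, 0.001, 1.652]
contact_force: [0.3, -0.2, 0.7]
width: 0.061
```

```bash
python3 -c "
from h import *
from bench import *
s=observe();print(s['tool_pos'],s['joint_pos'],s['width'],s['contact_force'],s['clock'])
print(rel(s,(.4013,-.1957,.12),-.2))"
```

```text
[ 0.40932245 -0.07628175  0.17529874] [-2.71485624e-01  2.84844503e-02  1.91067072e+00 -1.27806958e-03
  1.20261929e+00 -3.52274335e-01] 0.06098868703591762 [ 0.30348528 -0.15577364  0.68753572] 1.7667
(array([-118.3,  -17.7,   55.4]), array([-0.02,  0.06, 16.11]))
```

Request:
{"op": "apply_moves", "data": {
  "series": [
    [-0.03, -0.004, 0.014, 0, 0, 4, 90],
    [-0.06, -0.009, 0.028, 0, 0, 8, 90],
    [-0.09, -0.013, 0.042, 0, 0, 12, 90],
    [-0.118, -0.018, 0.055, 0, 0, 16.1, 90],
    [-0.1183, -0.0177, 0.0554, 0, 0, 16.1, 90],
    [-0.1183, -0.0177, 0.0554, 0, 0, 16.1, 90],
    [-0.1183, -0.0177, 0.0554, 0, 0, 16.1, 90]
  ]
}}

```text
clock: 2.35
tool_pos: [0.4012, -0.1952, 0.1201]
tool_rot: [-3.141, 0.001, 1.372]
contact_force: [0.4, 0.5, 0.3]
width: 0.0606
```

```bash
python3 -c "
from h import *
from bench import *
s=observe();print(s['tool_pos'],s['width'],s['contact_force'],s['clock'])
for n in ['wrist','side']:
    c=get_calibration(n);p,d=snapshot(n); cv2.imwrite(f'pics/{n}1.png',cv2.cvtColor(p,cv2.COLOR_RGB2BGR)); np.savez(f'{n}1.npz',p=p,d=d,**c)
    try: print(n,pinfit(n+'1.npz'),board(n+'1.npz'))
    except Exception as e: print(e)
print(rel(s,(.4013,-.1957,.074),-.2))"
```

```text
[ 0.40122448 -0.19523914  0.12010953] 0.060578043500529324 [0.38263293 0.4653236  0.26658941] 2.35
wrist (array([ 0.40563369, -0.18221333]), np.float64(-0.20187421592641888), np.float64(0.04763088752173772), np.float64(0.2558077221336197), np.float64(0.0004449332730697186)) ((0.4164083003997803, -0.13095512986183167), (0.23379187285900116, 0.22798678278923035), 80.94141387939453)
side (array([ 0.40396914, -0.17931859]), np.float64(-0.2035773513056636), np.float64(0.04610274186765525), np.float64(0.251305605298995), np.float64(0.0024592919292213355)) ((0.4282199740409851, -0.05664066970348358), (0.2791045606136322, 0.22907143831253052), 80.81555938720703)
(array([-0.4,  0.2, 46.1]), array([-0.04,  0.05,  0.06]))
```

View pics/wrist1.png

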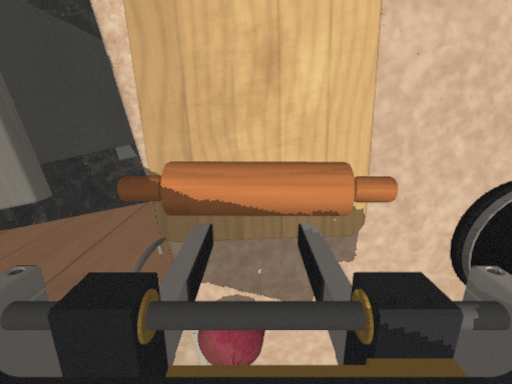

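View pics/side1.png

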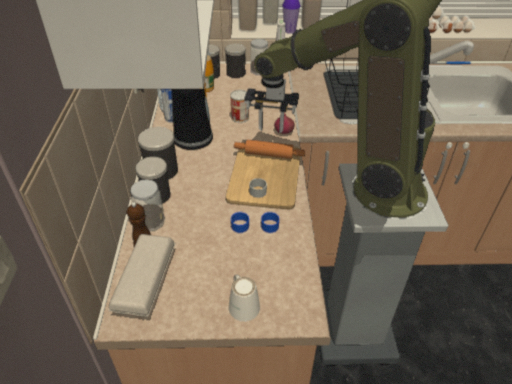

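The wrist view shows the pin lying across the board at rows 160–215. Both fingertips are just behind it at about (205,228) and (305,228), and the black pot is clear at right. The wrist fit puts the pin at (0.4056,-0.1822) with its axis 47.6 mm high, which agrees with the top and side fits and the task text. Next I descend just behind the crest.

Request:
{"op": "apply_moves", "data": {
  "series": [
    [0, 0, 0.015, 0, 0, 0, 90],
    [0, 0, 0.03, 0, 0, 0, 90],
    [0, 0, 0.04, 0, 0, 0, 90],
    [0, 0, 0.044, 0, 0, 0, 90],
    [0, 0, 0.045, 0, 0, 0, 90],
    [0, 0, 0.046, 0, 0, 0, 90],
    [0, 0, 0.046, 0, 0, 0, 90]
  ]
}}

```text
clock: 3.03
tool_pos: [0.4019, -0.195, 0.075]
tool_rot: [3.14, 0.002, 1.373]
contact_force: [0.6, 1.0, 0.1]
width: 0.0606
```

Request:
{"op": "apply_moves", "data": {
  "series": [
    [0, 0, 0.001, 0, 0, 0, 90],
    [0, 0, 0.002, 0, 0, 0, 90],
    [0, 0, 0.002, 0, 0, 0, 90]
  ]
}}

```text
clock: 3.28
tool_pos: [0.4021, -0.1951, 0.0732]
tool_rot: [3.14, 0.002, 1.373]
contact_force: [-0.6, 0.8, 0.7]
width: 0.0609
```

Request:
{"op": "apply_moves", "data": {
  "series": [
    [0, 0, 0.001, 0, 0, 0, 90],
    [0, 0, 0.0015, 0, 0, 0, 90],
    [0, 0, 0.0015, 0, 0, 0, 90]
  ]
}}

```text
clock: 3.53
tool_pos: [0.4023, -0.1955, 0.0724]
tool_rot: [3.139, 0.002, 1.373]
contact_force: [-2.6, -0.4, 10.2]
width: 0.0606
```

Request:
{"op": "apply_moves", "data": {
  "series": [
    [0.001, 0, 0.0008, 0, 0, 0, 90],
    [0.003, 0, 0.0006, 0, 0, 0, 90],
    [0.006, 0, 0.0004, 0, 0, 0, 90],
    [0.009, 0, 0.0002, 0, 0, 0, 90],
    [0.012, 0, 0, 0, 0, 0, 90],
    [0.015, 0, 0, 0, 0, 0, 90],
    [0.018, 0, 0, 0, 0, 0, 90],
    [0.021, 0, 0, 0, 0, 0, 90],
    [0.024, 0, 0, 0, 0, 0, 90],
    [0.026, 0, 0, 0, 0, 0, 90],
    [0.028, 0, 0, 0, 0, 0, 90],
    [0.028, 0, 0, 0, 0, 0, 90]
  ]
}}

```text
clock: 4.53
tool_pos: [0.4078, -0.1681, 0.0735]
tool_rot: [3.139, 0.003, 1.374]
contact_force: [-8.0, 1.4, 19.7]
width: 0.061
```

```bash
cat > look.py <<'E'
import sys
from h import *
from bench import *
k=sys.argv[1]
s=observe();print(s['tool_pos'],s['tool_rot'],s['contact_force'],s['clock'])
for n in sys.argv[2:]:
    c=get_calibration(n);p,d=snapshot(n); cv2.imwrite(f'pics/{n}{k}.png',cv2.cvtColor(p,cv2.COLOR_RGB2BGR)); np.savez(f'{n}{k}.npz',p=p,d=d,**c)
    m,yaw,h,L,r=pinfit(f'{n}{k}.npz'); B=np.array([.4229,-.0892]);a=-.157
    q=m-B; print(n,m,'yaw',yaw,'z',h,'L',L,r,'board xy',q@[np.cos(a),np.sin(a)],q@[-np.sin(a),np.cos(a)],'e',(s['tool_pos'][:2]-m)@[-np.sin(yaw),np.cos(yaw)])
E
python3 look.py 2 wrist side
```

```text
[ 0.40784285 -0.16806664  0.07348294] [3.13879321e+00 2.97868935e-03 1.37355912e+00] [-7.96898651  1.38044559 19.70581828] 4.5333
wrist [ 0.40853813 -0.16864081] yaw -0.2017345743706562 z 0.047637228046192505 L 0.2562237301909305 0.0004402934207216839 board xy -0.0017642026210880526 -0.08070930961476772 e 0.00042320774620878816
side [ 0.40924907 -0.16644166] yaw -0.1959593789744629 z 0.04619272154071329 L 0.25220730503677263 0.0026883530923270606 board xy -0.0014058538403619542 -0.07842605209364865 e -0.0018676834497322115
```

Clean rolling so far: the fingertips went 28 mm and the pin went 14 mm, with its yaw unchanged. I continue the stroke.

Request:
{"op": "apply_moves", "data": {
  "series": [
    [0.002, 0, 0.0009, 0, 0, 0, 90],
    [0.005, 0, 0.0009, 0, 0, 0, 90],
    [0.008, 0, 0.0009, 0, 0, 0, 90],
    [0.011, 0, 0.0009, 0, 0, 0, 90],
    [0.014, 0, 0.0009, 0, 0, 0, 90],
    [0.017, 0, 0.001, 0, 0, 0, 90],
    [0.02, 0, 0.0011, 0, 0, 0, 90],
    [0.022, 0, 0.0013, 0, 0, 0, 90],
    [0.024, 0, 0.0015, 0, 0, 0, 90],
    [0.026, 0, 0.0017, 0, 0, 0, 90],
    [0.027, 0, 0.0018, 0, 0, 0, 90],
    [0.028, 0, 0.0019, 0, 0, 0, 90],
    [0.028, 0, 0.0019, 0, 0, 0, 90]
  ]
}}

```text
clock: 5.72
tool_pos: [0.4135, -0.1407, 0.0724]
tool_rot: [3.138, 0.003, 1.374]
contact_force: [-5.6, 2.6, 15.7]
width: 0.0606
```

```bash
python3 look.py 3 wrist
```

```text
[ 0.41352751 -0.14067388  0.0724466 ] [3.13820416e+00 3.04151241e-03 1.37362968e+00] [-5.57452498  2.62552219 15.69985968] 5.7167
wrist [ 0.41125965 -0.15471   ] yaw -0.20161041113985867 z 0.04768451983168203 L 0.25675160971062605 0.0004400571010062609 board xy -0.001254316035633683 -0.06652431364968732 e 0.014205957956050572
```

Request:
{"op": "apply_moves", "data": {
  "series": [
    [0, 0, 0, 0, 0, 0, 90],
    [0, 0, -0.001, 0, 0, 0, 90],
    [0, 0, -0.003, 0, 0, 0, 90],
    [0, 0, -0.008, 0, 0, 0, 90],
    [0, 0, -0.015, 0, 0, 0, 90],
    [-0.014, 0, -0.015, 0, 0, 0, 90],
    [-0.028, 0, -0.015, 0, 0, 0, 90],
    [-0.028, 0, -0.015, 0, 0, 0, 90],
    [-0.028, 0, -0.015, 0, 0, 0, 90]
  ]
}}

```text
clock: 6.52
tool_pos: [0.408, -0.1683, 0.0879]
tool_rot: [3.138, 0.003, 1.372]
contact_force: [-0.2, 0.2, 0.2]
width: 0.0609
```

```bash
python3 look.py 4 wrist; python3 -c "
from h import *
from bench import *
print(rel(observe(),(.4085,-.1687,.0735),-.2017))"
```

```text
[ 0.40802253 -0.16830174  0.08791693] [3.13785584e+00 3.01276087e-03 1.37236265e+00] [-0.15283726  0.21899768  0.24680306] 6.5167
wrist [ 0.41111482 -0.15478039] yaw -0.20176422890505147 z 0.04764621387486526 L 0.25737955552197767 0.00045068385377817317 board xy -0.0013863549968889711 -0.0666164855573634 e -0.013866749716386505
(array([-0.6,  0.5, 14.3]), array([0.21, 0.17, 0.22]))
```

Request:
{"op": "apply_moves", "data": {
  "series": [
    [0, 0, 0.01, 0.2, 0.2, 0.2, 90],
    [0, 0, 0.0145, 0.2, 0.2, 0.2, 90],
    [0, 0, 0.0155, 0.2, 0.2, 0.2, 90],
    [0, 0, 0.0163, 0.2, 0.2, 0.2, 90],
    [0, 0, 0.0163, 0.2, 0.2, 0.2, 90],
    [0.002, 0, 0.0163, 0.2, 0.2, 0.2, 90],
    [0.005, 0, 0.016, 0.2, 0.2, 0.2, 90],
    [0.009, 0, 0.0156, 0.2, 0.2, 0.2, 90],
    [0.013, 0, 0.0153, 0.2, 0.2, 0.2, 90],
    [0.017, 0, 0.0153, 0.2, 0.2, 0.2, 90],
    [0.021, 0, 0.0153, 0.2, 0.2, 0.2, 90],
    [0.025, 0, 0.0153, 0.2, 0.2, 0.2, 90],
    [0.029, 0, 0.0153, 0.2, 0.2, 0.2, 90],
    [0.033, 0, 0.0153, 0.2, 0.2, 0.2, 90],
    [0.037, 0, 0.0153, 0.2, 0.2, 0.2, 90],
    [0.041, 0, 0.0153, 0.2, 0.2, 0.2, 90],
    [0.044, 0, 0.0154, 0.2, 0.2, 0.2, 90],
    [0.046, 0, 0.0155, 0.2, 0.2, 0.2, 90],
    [0.047, 0, 0.0156, 0.2, 0.2, 0.2, 90],
    [0.048, 0, 0.0157, 0.2, 0.2, 0.2, 90]
  ]
}}

```text
clock: 8.23
tool_pos: [0.4179, -0.1206, 0.0729]
tool_rot: [3.141, -0.0, 1.37]
contact_force: [-7.5, 2.3, 25.6]
width: 0.061
```

```bash
python3 look.py 5 wrist
```

```text
[ 0.41792274 -0.12055006  0.07288728] [ 3.14082905e+00 -3.44812751e-04  1.37009890e+00] [-7.54951316  2.25099458 25.58522587] 8.2333
wrist [ 0.41573423 -0.13118146] yaw -0.2019782502530474 z 0.04766438566895658 L 0.2567610069748041 0.00044117794063193433 board xy -0.0005135869255189051 -0.04258553435690317 e 0.010854317091737656
```

Request:
{"op": "apply_moves", "data": {
  "series": [
    [0, 0, -0.001, 0, 0, 0, 90],
    [0, 0, -0.003, 0, 0, 0, 90],
    [0, 0, -0.008, 0, 0, 0, 90],
    [0, 0, -0.014, 0, 0, 0, 90],
    [-0.012, 0, -0.014, 0, 0, 0, 90],
    [-0.023, 0, -0.014, 0, 0, 0, 90],
    [-0.023, 0, -0.014, 0, 0, 0, 90],
    [-0.023, 0, -0.014, 0, 0, 0, 90]
  ]
}}

```text
clock: 8.95
tool_pos: [0.4132, -0.1433, 0.0868]
tool_rot: [3.141, -0.001, 1.369]
contact_force: [0.1, 0.3, 0.7]
width: 0.0605
```

```bash
python3 look.py 6 wrist
```

```text
[ 0.41316165 -0.1433336   0.08681227] [ 3.14106501e+00 -5.54262493e-04  1.36867341e+00] [0.07891114 0.30613693 0.71098091] 8.95
wrist [ 0.41601465 -0.13091302] yaw -0.2016921649667185 z 0.04764860077518821 L 0.25722665677252077 0.0004421247122837247 board xy -0.00027858858237811245 -0.0422765438190119 e -0.01274033746012131
```

Request:
{"op": "apply_moves", "data": {
  "series": [
    [0, 0, 0.01, 0, 0, 0, 90],
    [0, 0, 0.0135, 0, 0, 0, 90],
    [0, 0, 0.0144, 0, 0, 0, 90],
    [0, 0, 0.015, 0, 0, 0, 90],
    [0, 0, 0.015, 0, 0, 0, 90],
    [0.002, 0, 0.0149, 0, 0, 0, 90],
    [0.005, 0, 0.0147, 0, 0, 0, 90],
    [0.009, 0, 0.0144, 0, 0, 0, 90],
    [0.013, 0, 0.0142, 0, 0, 0, 90],
    [0.017, 0, 0.0142, 0, 0, 0, 90],
    [0.021, 0, 0.0142, 0, 0, 0, 90],
    [0.025, 0, 0.0142, 0, 0, 0, 90],
    [0.029, 0, 0.0142, 0, 0, 0, 90],
    [0.033, 0, 0.0142, 0, 0, 0, 90],
    [0.037, 0, 0.0142, 0, 0, 0, 90],
    [0.04, 0, 0.0142, 0, 0, 0, 90],
    [0.042, 0, 0.0143, 0, 0, 0, 90],
    [0.044, 0, 0.0144, 0, 0, 0, 90],
    [0.045, 0, 0.0145, 0, 0, 0, 90],
    [0.046, 0, 0.0146, 0, 0, 0, 90]
  ]
}}

```text
clock: 10.67
tool_pos: [0.4226, -0.0976, 0.073]
tool_rot: [3.141, -0.001, 1.37]
contact_force: [-7.8, 2.8, 24.0]
width: 0.0608
```

Request:
{"op": "apply_moves", "data": {
  "series": [
    [0, 0, -0.001, 0, 0, 0, 90],
    [0, 0, -0.003, 0, 0, 0, 90],
    [0, 0, -0.008, 0, 0, 0, 90],
    [0, 0, -0.014, 0, 0, 0, 90],
    [-0.011, 0, -0.014, 0, 0, 0, 90],
    [-0.021, 0, -0.014, 0, 0, 0, 90],
    [-0.021, 0, -0.014, 0, 0, 0, 90],
    [-0.021, 0, -0.014, 0, 0, 0, 90]
  ]
}}

```text
clock: 11.33
tool_pos: [0.4183, -0.1185, 0.0869]
tool_rot: [3.141, -0.001, 1.368]
contact_force: [-1.2, -0.2, -0.3]
width: 0.0609
```

```bash
python3 look.py 7 wrist side top
```

```text
[ 0.41826711 -0.1185047   0.08690837] [ 3.14103613e+00 -5.90134202e-04  1.36836188e+00] [-1.15504052 -0.23735904 -0.27721098] 11.3333
wrist [ 0.42039753 -0.10796362] yaw -0.20177951840856073 z 0.04764945511152378 L 0.256838844625401 0.0004437823535289329 board xy 0.00046211130600360025 -0.018924120030779163 e -0.010754182560302394
side [ 0.41956588 -0.10544727] yaw -0.20587574390872576 z 0.046140467171644134 L 0.25353654268372194 0.0022651708579650097 board xy -0.0007527556826566175 -0.016568746954634526 e -0.01304719486466508Traceback (most recent call last):
  File "look.py", line 8, in <module>
    m,yaw,h,L,r=pinfit(f'{n}{k}.npz'); B=np.array([.4229,-.0892]);a=-.157
                ~~~~~~^^^^^^^^^^^^^^^
  File "h.py", line 16, in pinfit
    nl,lab,st,ce=cv2.connectedComponentsWithStats(m.astype(np.uint8));i=1+st[1:,4].argmax()
                                                                          ~~~~~~~~~~~~~~~^^
ValueError: attempt to get argmax of an empty sequence
```

Request:
{"op": "apply_moves", "data": {
  "series": [
    [0, 0, 0.01, 0, 0, 0, 90],
    [0, 0, 0.0135, 0, 0, 0, 90],
    [0, 0, 0.0145, 0, 0, 0, 90],
    [0, 0, 0.015, 0, 0, 0, 90],
    [0, 0, 0.015, 0, 0, 0, 90],
    [0.002, 0, 0.0147, 0, 0, 0, 90],
    [0.004, 0, 0.0145, 0, 0, 0, 90],
    [0.007, 0, 0.0143, 0, 0, 0, 90],
    [0.01, 0, 0.0143, 0, 0, 0, 90],
    [0.013, 0, 0.0143, 0, 0, 0, 90],
    [0.016, 0, 0.0143, 0, 0, 0, 90],
    [0.019, 0, 0.0143, 0, 0, 0, 90],
    [0.022, 0, 0.0143, 0, 0, 0, 90],
    [0.025, 0, 0.0143, 0, 0, 0, 90],
    [0.028, 0, 0.0143, 0, 0, 0, 90],
    [0.031, 0, 0.0143, 0, 0, 0, 90],
    [0.034, 0, 0.0143, 0, 0, 0, 90],
    [0.036, 0, 0.0143, 0, 0, 0, 90],
    [0.037, 0, 0.0143, 0, 0, 0, 90],
    [0.037, 0, 0.0143, 0, 0, 0, 90]
  ]
}}

```text
clock: 13.15
tool_pos: [0.426, -0.0814, 0.0733]
tool_rot: [3.141, -0.001, 1.37]
contact_force: [-7.3, 2.7, 22.8]
width: 0.0609
```

Request:
{"op": "apply_moves", "data": {
  "series": [
    [0, 0, -0.0005, 0, 0, 0, 90],
    [0, 0, -0.001, 0, 0, 0, 90],
    [0, 0, -0.003, 0, 0, 0, 90],
    [0, 0, -0.01, 0, 0, 0, 90],
    [0, 0, -0.03, 0, 0, 0, 90],
    [-0.01, 0, -0.06, 0, 0, 0, 90],
    [-0.04, 0, -0.08, 0, 0, 0, 90],
    [-0.07, 0, -0.1, 0, 0, 0, 90],
    [-0.07, 0, -0.1, 0, 0, 0, 90],
    [-0.07, 0, -0.1, 0, 0, 0, 90]
  ]
}}

```text
clock: 13.98
tool_pos: [0.412, -0.151, 0.1741]
tool_rot: [3.139, -0.0, 1.368]
contact_force: [-1.0, 0.1, 0.1]
width: 0.061
```

```bash
python3 look.py 8 wrist side; python3 -c "
from h import *
print(board('wrist8.npz'))"
```

```text
[ 0.4120127  -0.15096962  0.17407179] [ 3.13899222e+00 -2.19047910e-04  1.36775118e+00] [-0.95097287  0.07958299  0.1189248 ] 13.9833
wrist [ 0.42422905 -0.08954865] yaw -0.20120289201662928 z 0.047512233251512465 L 0.2563333051518102 0.0004753017866669355 board xy 0.001367212541560005 -0.00013655529255659742 e -0.06262333412167131
side [ 0.42364839 -0.08711513] yaw -0.20814670702600202 z 0.04659908726677829 L 0.2520221734751014 0.0023113635625082703 board xy 0.0004132027548805932 0.0021762438541618255 e -0.06488070833333372
((0.4216013550758362, -0.09871318936347961), (0.2988702952861786, 0.2280620038509369), 80.98490905761719)
```

View pics/wrist8.png

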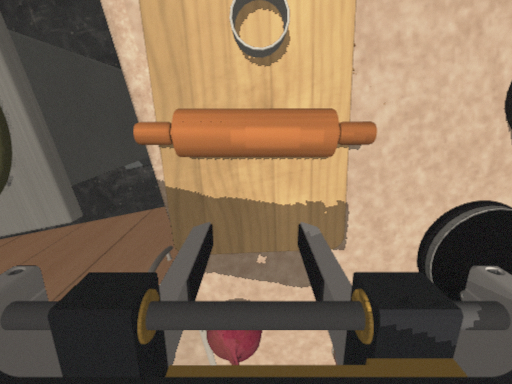

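View pics/side8.png

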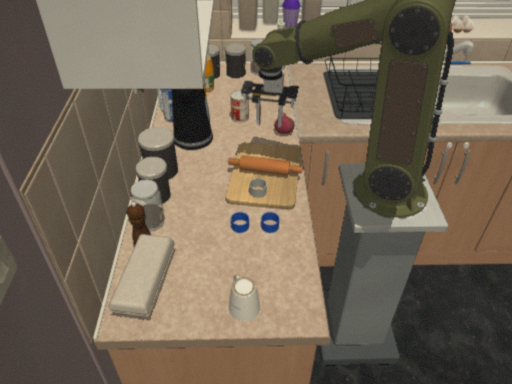

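The side view shows the pin across the board's middle at (265,165), and the cutter still stands at (258,187). The wrist view shows the fingers well clear. I take one more look to confirm the pin is at rest, then hand in.

```bash
python3 look.py 9 wrist && python3 -c "
from bench import *
print(sign_off())"
```

```text
[ 0.41168158 -0.14949447  0.17264662] [-3.14145663e+00 -9.51559654e-04  1.36990830e+00] [ 0.0110568  -0.16606383 -0.88990705] 14.0833
wrist [ 0.42453546 -0.08962783] yaw -0.20154713023797663 z 0.0475452182071712 L 0.25597440543470573 0.0004726177272615408 board xy 0.0016822387627764745 -0.00016685284498934493 e -0.06122797900864839
the job is handed in; nothing more can be done
None
```

I rolled the pin about 94 mm along the board to its middle and handed the job in at about 14 s. It took four top-only strokes with both fingertips, pressing with up to about 26 N. Each stroke moved the fingertips about twice as far as the pin, so it rolled without visible slip.

**Last checks:**
- **Position:** the wrist camera puts the pin at x = +1.7 mm and y = −0.2 mm in the board frame. The side camera, one look earlier, gave y = +2.2 mm, within the 2 mm calibration.
- **Angle:** the pin is about 0.045 rad off straight across by the wrist camera and 0.05 rad by the side camera (limit 0.2).
- **Height:** its axis measured 47.5 mm by the wrist camera and 46.6 mm by the side camera, against 48 mm nominal.
- **At rest:** two wrist looks 0.1 s apart agreed within 0.3 mm.
- **Surroundings:** the cutter was still upright and looked unmoved in the pictures, as did the mug, onion and tin; I judged these by eye and did not re-measure them. The gripper was about 10 cm above the pin.

One check failed: a mid-task top-camera fit found no pin, probably because the arm blocked the view, so the later checks rest on the wrist and side cameras.

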